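# Refill the dishwasher-tablet tub and click its cap shut

## Task

Refill the dishwasher-tablet tub: tip the four tablets from the scoop into it and set the empty scoop back down level on the worktop. Then put the cap on, press until it clicks home and keep pressing firmly, with some 10 N, for a good second after the click, then lift the tub by its cap a hand's breadth off the worktop to show that it has caught; finish still holding it up there by the cap alone, upright and steady. Leave the mug, the jam jar and the dark-lidded spice jar where they stand.

Things in the scene. Friction and masses are not known exactly. Their poses are not given: they have to be found in the camera images.
- tub: Round white plastic tub with a blue collar, loose, 0.2 to 0.35 kg, 110 mm high, 94 mm across (collar 99 mm), too wide to grip. Origin: centre of its underside, z up. Open mouth 84 mm wide inside, inner floor at z = 6 mm. Four dark sprung catches inside the mouth, 6 mm below the rim: round noses that stand 3.5 mm into it and give way radially
- tub_rim (a point): Centre of the tub's mouth, level with the rim, 110 mm above the tub's underside. A wall cabinet hangs 0.6 m above the worktop on the right: tipping the scoop with its lip towards the robot keeps the wrist clear of it
- cap: Press-in cap, loose, 0.07 kg, upright on its plug, 65 mm high. Origin: centre of the plug's underside, z up. White plug tapering from 67 mm wide at z = 0 to an 82 mm bead at z = 12 to 15 mm, then a 74 mm groove to z = 25 mm; blue flange 99 mm wide, z = 25 to 33 mm; round ribbed knob 30 mm wide, z = 33 to 65 mm. Home: its origin is 85 mm above the tub's underside, flange on the rim
- cap_knob (a point): On the cap's axis, mid-height of the knob (52 mm above the cap's origin): the point to grip, any yaw. The plug enters freely until the flange is some 13 mm above the rim; from there the push climbs to about 8 to 15 N over some 8 mm, falls off sharply as the catches snap into the groove, and rises again as the flange lands. Snapped in, it carries the full tub, with 1 mm of play
- scoop: Straight-sided metal kitchen scoop, loose, 0.12 to 0.21 kg, level on the worktop. Origin: centre of the pan's underside, z up. Pan 110 mm long (x = -55 to 55 mm), 58 mm wide outside (y); flat floor and walls 3 mm thick; sides 40 mm high from x = -10 to 55 mm, raked down to the open mouth at -x. Closed at +x, where a round black handle 18 mm thick runs to x = 154 mm, 31 mm up
- scoop_lip (a point): Middle of the scoop's pouring lip: the -x end of its floor, 3 mm above its underside
- scoop_grip (a point): Between the side walls of the scoop's pan near its balance point, 10 mm behind the pan's middle and 28 mm above its underside: a grip along the scoop's y, 58 mm wide
- tablet0: Dishwasher tablet, white and light blue with a red dome, 34 x 22 x 14 mm (17 mm with the dome), 18 g, smooth, lying loose in the scoop; one of four alike. Origin: centre of its underside. It slides once the scoop is tipped about 25 degrees; 50 degrees empties the scoop for sure
- tablet1: Dishwasher tablet, white and light blue with a red dome, 34 x 22 x 14 mm (17 mm with the dome), 18 g, smooth, lying loose in the scoop; one of four alike. Origin: centre of its underside. It slides once the scoop is tipped about 25 degrees; 50 degrees empties the scoop for sure
- tablet2: Dishwasher tablet, white and light blue with a red dome, 34 x 22 x 14 mm (17 mm with the dome), 18 g, smooth, lying loose in the scoop; one of four alike. Origin: centre of its underside. It slides once the scoop is tipped about 25 degrees; 50 degrees empties the scoop for sure
- tablet3: Dishwasher tablet, white and light blue with a red dome, 34 x 22 x 14 mm (17 mm with the dome), 18 g, smooth, lying loose in the scoop; one of four alike. Origin: centre of its underside. It slides once the scoop is tipped about 25 degrees; 50 degrees empties the scoop for sure
- mug: White spotted mug, 91 mm high, a bystander; origin at the centre of its underside
- jam: Jam jar with a yellow lid, 66 mm wide, 100 mm high, a bystander; origin at the centre of its underside
- spice_jar: Small glass spice jar with a dark lid, 45 mm wide, 105 mm high, a bystander; origin at the centre of its underside
Not all that is in view belongs to the job. What is shaped like the cap but orange or pink is not meant.

How it is judged:
By the outcome, as a careful person would: the job done as asked, in the order asked, and still so for the second after the job is handed in, while the arm keeps its last pose, push and grip.
It also fails if it takes over 72 s, if anything falls off the work surface, if the arm or the gripper's body presses on something with over 40 N, if the wrist force passes 120 N, or if a joint passes its speed limit or range.

## Robot

A 6-joint arm with a two-finger parallel gripper is mounted at the origin on a cart in front of the work surface, level with it; the furniture and walls round the work are solid. World frame = base frame: x ahead of the robot, y to its left, z up, the work surface at z = 0. Lengths are in mm, angles in rad, forces in N, time in s.
With the tool pointing down it reaches from about 350 to 1000 mm from the base axis. Payload 7.1 kg.
Tool frame: the origin (TCP) lies between the finger pads; the fingertips stand 14 mm ahead of it and the grasp point (between the pads) lies 5 mm behind it; z points along the fingers, y is the line along which they close (so a half turn about z gives the same grasp; the last joint's range is limited). The gripper opens to 85 mm and grips with 20 to 120 N. Pads are 22 mm wide; open, the fingers measure 114 mm over their backs; the gripper's body (76 mm by 85 mm) begins 54 mm behind the grasp point. The pads swing forward as they close: fully open they stand 13 mm farther back than shut.
Start: joints at [1.117, 0.423, 1.63, -0, 1.089, -0.019], TCP at [263.236, 566.844, 245.319] pointing down, gripper open.
Joint ranges: [-3, 3], [-0.9, 2.11], [0.09, 2.58], [-1.31, 4.45], [0.11, 2.69], [-2.54, 2.54]. Speed limits (rad/s): [2.39, 2.39, 3.01, 3.14, 3.14, 3.14].

## Interface

Orientations are given as a 3x3 rotation matrix whose columns are the frame's x, y, z axes.
In Python, from cell import sense, capture, camera_info, sign_off gives the robot as it stands.
- The arm moves only by the shell command python3 -m crank 'ROWS' [OPENING]. ROWS is JSON, a list of rows, each a list of 6 numbers: the shift along the world's x, y, z in units of 30 mm (1.0 is 30 mm), then the turn, a rotation vector about the world's x, y, z in units of 8 degrees (1.0 is 8 degrees). A call has 1 to 12 rows; each row shifts and turns the commanded pose from where the row before left it; what a row does not reach is not made up. A row lasts 1/10 s, in which the tool goes at most 50 mm and 8.59 degrees, less where a joint would pass 70% of its speed; a pose out of reach is approached as far as the arm can. A call is refused whole if a number of a shift passes 1 or a number of a turn 1, either way. A call with a gripper value outside its range is refused whole. OPENING is the opening, from 0 (shut) to 1 (fully open), set as the call begins (- or left out, the last holds). The fingers move at their own pace and stop on an object; the grip force is fixed at half the most. Time passes only in rows, so rows that do not move let the fingers close. It gives the time, the measured TCP pose, the force, the opening and the grip force at its end, in the units of the state.
- sense(): the state, without advancing time (a new reading comes with each control period).
- capture(name): name is "side" or "top" or "wrist"; returns (picture, depth): 400x640x3 uint8, blue, green, red; 400x640 float32, mm along the optical axis (not along the pixel's ray), 0 where there is no reading.
- camera_info(name): a dict with "fx", "fy", "cx", "cy" (pixels), "k1" (the pictures are not rectified: a ray, as slopes to the right and down, at radius r is drawn at 1 + k1 r^2 times it, then the intrinsics apply), "R" (3x3) and "t" (3): a world point X has camera coordinates R X + t; the wrist camera has in their place "mount" (4x4, takes a point from camera to tool coordinates, whose origin is the TCP and whose axes are the flange's). Camera axes: x right, y down, z forward; pixel columns grow to the right and rows downward; lengths in mm; the calibration is good to about 2 mm. A picture is of the moment at which its call begins: read the wrist's pose just before it. camera_info takes no time and is no camera call.
- sign_off(): hands the job in; it is judged then, once.
The state is a dict: "time_s": time; "q": joint angles; "qd": joint speeds; "joint_efforts": joint torques, N m; "position": TCP position; "ee_rot": TCP orientation; "contact_force": force on the tool from outside, world axes, zero at the start; "torque": the same for the moment, N m; "gripper_width": finger opening in mm; "grip_force": force on a finger pad.
Only numpy, scipy, OpenCV 4.12 (cv2) and the standard library are available. Lean on these libraries where they do the work, as an engineer would, in place of code of your own. Each camera call takes 0.05 s, during which the arm holds its last target. There are 200 camera calls.

## Working session

There is one attempt and no reset: what is moved stays moved. The work goes in short steps, Python scripts to look and compute and a shell command to move; the robot and the scene stay as the last step left them, time stands still between calls to the robot, and variables do not carry over. Pictures are saved under pics/ and viewed, at most 11 in all, crops included, and the job is handed in when it is done.

```bash
ls; mkdir -p pics
python3 - <<'E'
from cell import *
import cv2,numpy as np
s=sense();print(s['time_s'],s['position'],s['gripper_width'],np.round(s['ee_rot'],3).tolist())
for n in("side","top","wrist"):
    p,d=capture(n);np.savez(f'pics/{n}0.npz',p=p,d=d);cv2.imwrite(f'pics/{n}0.png',p)
    i=camera_info(n);print(n,{k:np.round(v,3).tolist() for k,v in i.items()})
a=cv2.imread('pics/side0.png');b=cv2.imread('pics/top0.png')
E
```

```text
pics
0.0 [263.00204931 566.36797341 244.50932766] 85.71382451407293 [[-0.907, 0.421, -0.001], [0.421, 0.907, -0.001], [0.0, -0.002, -1.0]]
side {'fx': 464.859, 'fy': 464.859, 'cx': 323.84, 'cy': 207.542, 'k1': -0.124, 'R': [[0.885, -0.465, -0.007], [-0.41, -0.773, -0.484], [0.22, 0.431, -0.875]], 't': [-438.61, 280.192, 1345.319]}
top {'fx': 369.164, 'fy': 369.164, 'cx': 322.771, 'cy': 202.662, 'k1': 0.026, 'R': [[-0.007, -0.999, -0.041], [-0.997, 0.009, -0.07], [0.071, 0.041, -0.997]], 't': [34.97, 508.531, 928.446]}
wrist {'fx': 347.33, 'fy': 347.33, 'cx': 320.965, 'cy': 197.511, 'k1': -0.05, 'mount': [[0.001, -0.947, -0.32, 82.121], [1.0, 0.0, 0.0, 1.207], [-0.0, -0.32, 0.947, -129.076], [0.0, 0.0, 0.0, 1.0]]}
```

View pics/top0.png

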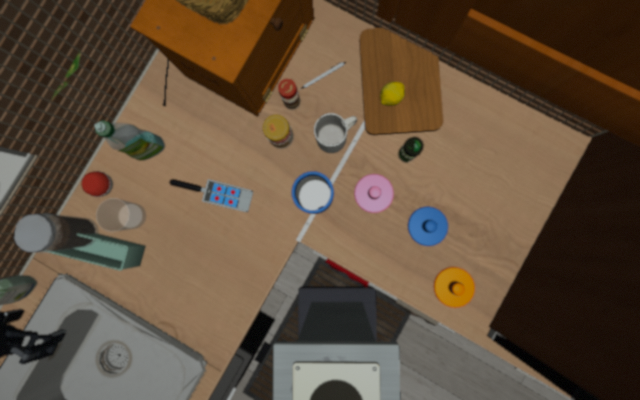

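View pics/side0.png

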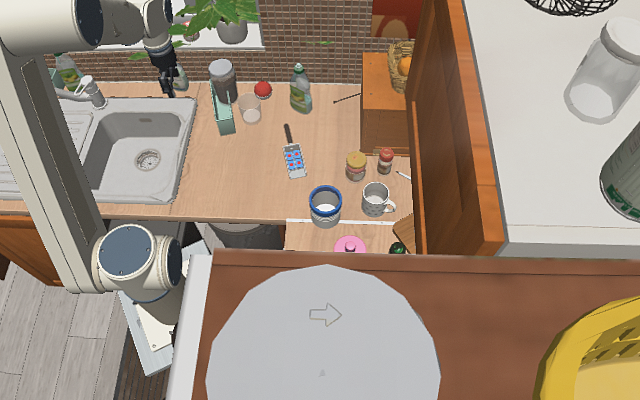

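The top view shows:
- The tub at (313,193) and the scoop pan at (227,196), with its handle out to (172,184).
- The mug at (331,132), the jam jar at (277,129), the dark-lidded spice jar at (411,149) and a red-lidded jar at (288,90).
- Three cap-like things: pink (374,193), blue (428,226) and orange (455,287). Only the blue one at (428,226) fits the described blue flange; the pink and orange are decoys.

The side view shows the tub at (326,205) and the scoop at (293,160). The blue cap is hidden in it.

```bash
cat > h.py <<'E'
import numpy as np,cv2
from cell import *
def cam(n,s=None):
    i=camera_info(n)
    if n=='wrist':
        M=np.array(i['mount']);E=np.array(s['ee_rot']);Rwc=E@M[:3,:3];c=E@M[:3,3]+np.array(s['position'])
    else:
        R=np.array(i['R']);Rwc=R.T;c=-R.T@np.array(i['t'])
    return i,Rwc,c
def dirs(C,uv):
    i,R,c=C;uv=np.atleast_2d(np.asarray(uv,float))
    d=np.c_[(uv[:,0]-i['cx'])/i['fx'],(uv[:,1]-i['cy'])/i['fy']];u=d.copy()
    for _ in range(8):u=d/(1+i['k1']*(u**2).sum(1,keepdims=True))
    return np.c_[u,np.ones(len(u))]
def plane(C,uv,z):
    D=dirs(C,uv)@C[1].T;return C[2]+D*((z-C[2][2])/D[:,2])[:,None]
def depthpts(C,uv,dep):
    uv=np.atleast_2d(uv).astype(int);return C[2]+(dirs(C,uv)*dep[uv[:,1],uv[:,0]][:,None])@C[1].T
def proj(C,X):
    i,R,c=C;p=(np.atleast_2d(X)-c)@R;u=p[:,:2]/p[:,2:];u=u*(1+i['k1']*(u**2).sum(1,keepdims=True))
    return np.c_[u[:,0]*i['fx']+i['cx'],u[:,1]*i['fy']+i['cy']]
def tri(rays):
    A=np.zeros((3,3));b=np.zeros(3)
    for C,uv in rays:
        d=(dirs(C,uv)@C[1].T)[0];d/=np.linalg.norm(d);P=np.eye(3)-np.outer(d,d);A+=P;b+=P@C[2]
    return np.linalg.solve(A,b)
def mask(p,lo,hi,box):
    h=cv2.cvtColor(p,cv2.COLOR_BGR2HSV);m=cv2.inRange(h,lo,hi);o=np.zeros_like(m);x0,y0,x1,y1=box;o[y0:y1,x0:x1]=m[y0:y1,x0:x1];return o
def big(m):
    return max(cv2.findContours(m,cv2.RETR_EXTERNAL,cv2.CHAIN_APPROX_NONE)[0],key=cv2.contourArea)
E
python3 - <<'E'
from h import *
np.set_printoptions(precision=1,suppress=True)
z=np.load('pics/top0.npz');p,d=z['p'],z['d'];T=cam('top')
z2=np.load('pics/side0.npz');p2,d2=z2['p'],z2['d'];S=cam('side')
print('cams',T[2],S[2])
for n,uv in dict(mug=(331,132),jam=(276,124),spice=(412,146),pink=(375,190),pinkfl=(364,200),cap=(430,225),capfl=(418,236),orange=(456,288),red=(288,88),tubfloor=(316,195),pan=(243,198),handle=(180,184),dark=(560,260),cab=(480,30),dark2=(520,360),board=(400,60),bottle=(103,128)).items(): print(n,depthpts(T,uv,d)[0])
for n,p_,C,box in(('tubT',p,T,(285,165,340,220)),('capT',p,T,(400,200,455,250)),('tubS',p2,S,(300,175,350,235))):
    c=big(mask(p_,(100,100,40),(125,255,255),box));e=cv2.fitEllipse(cv2.convexHull(c));print(n,e)
    for zz in(33,110):
        q=plane(C,c[:,0],zz);print(zz,cv2.minEnclosingCircle(q[:,:2].astype(np.float32)),)
ims=[cv2.resize(p[140:320,270:490],None,fx=2.7,fy=2.7)[:480],cv2.resize(p[160:230,160:270],None,fx=2.7,fy=2.7)]
o=np.zeros((486,800,3),np.uint8);a=cv2.resize(p[150:310,290:480],None,fx=2.5,fy=2.5);o[:a.shape[0],:a.shape[1]]=a
b=cv2.resize(p[165:225,160:265],None,fx=3,fy=3);o[:b.shape[0],480:480+b.shape[1]]=b
b=cv2.resize(p2[115:190,270:320],None,fx=3.5,fy=3.5);o[190:190+b.shape[0],480:480+b.shape[1]]=b
cv2.imwrite('pics/crop.png',o)
E
```

```text
cams [441.9  -7.5 962.5] [ 207.8 -567.2 1309.9]
mug [695.5   8.5   7.3]
jam [692.4 138.2 100. ]
spice [ 633.1 -181.5  104.2]
pink [535.2 -98.2  64.6]
pinkfl [513.5 -73.5  33.3]
cap [ 449.5 -228.1   63.1]
capfl [ 422.7 -205.5   32.5]
orange [ 300.9 -284.    63.8]
red [778.4 108.9 103.2]
tubfloor [529.8  48.9   6.6]
pan [524.4 242.1   0.4]
handle [558.3 393.5  40.3]
dark [ 373.  -478.4  141.9]
cab [ 614.1 -132.6  643.6]
dark2 [ 175.  -372.8  170.1]
board [ 876.9 -171.8   22.9]
bottle [656.5 483.5 212.7]
tubT ((312.3955383300781, 192.12550354003906), (40.77668380737305, 41.43951416015625), 140.79725646972656)
33 ((534.57421875, 56.47813415527344), 52.925079345703125)
110 ((526.9008178710938, 51.177913665771484), 48.540931701660156)
capT ((427.5666809082031, 225.8902587890625), (38.04443359375, 39.205806732177734), 116.12950897216797)
33 ((447.8951416015625, -229.33233642578125), 47.82680130004883)
110 ((447.40203857421875, -210.9568328857422), 43.8649787902832)
tubS ((325.22418212890625, 200.53025817871094), (31.3587703704834, 32.38443374633789), 93.94214630126953)
33 ((542.3195190429688, 84.06939697265625), 57.34329605102539)
110 ((522.1455078125, 44.79813766479492), 53.885353088378906)
```

View pics/crop.png

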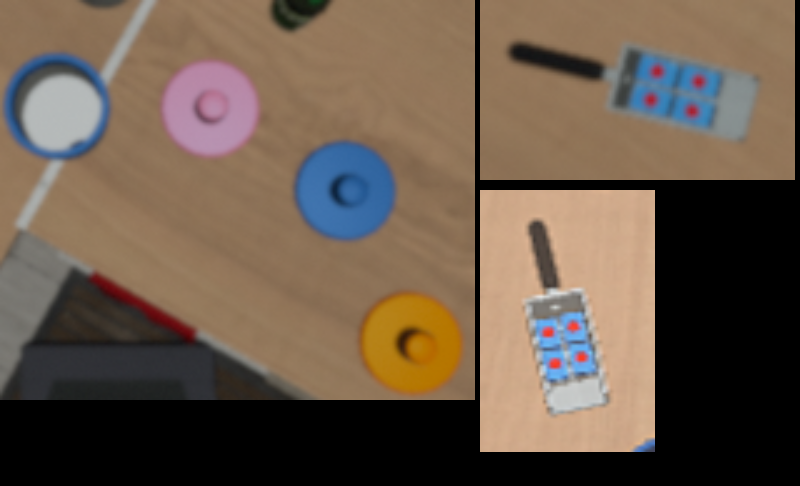

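The crop confirms that the blue-flanged, blue-knobbed cap at about (428,226) is the one meant. The tub is open at (312,192), and the scoop holds four tablets with its lip to the right. Next I work out the scoop's pose and the heights of the things on the way to it.

Run:
```python
from h import *
np.set_printoptions(precision=1,suppress=True)
z=np.load('pics/top0.npz');p,d=z['p'],z['d'];T=cam('top')
z2=np.load('pics/side0.npz');p2,d2=z2['p'],z2['d'];S=cam('side')
for n,uv in dict(glass=(120,213),teal=(110,250),grinder=(40,232),tom=(95,183)).items(): print(n,depthpts(T,uv,d)[0])
for nm,pp,dd,C,hb,pb in(('T',p,d,T,(165,172,206,200),(196,170,262,220)),('S',p2,d2,S,(280,118,294,150),(280,138,312,184))):
    hm=mask(pp,(0,0,0),(180,255,75),hb);c=big(hm)
    vx,vy,x,y=cv2.fitLine(c,2,0,.01,.01).ravel()
    q=plane(C,c[:,0],31);l=cv2.fitLine(q[:,:2].astype(np.float32),2,0,.01,.01).ravel()
    print(nm,'handle dir',np.degrees(np.arctan2(l[1],l[0])),l[2:],'ends y',q[:,1].min(),q[:,1].max())
    hsv=cv2.cvtColor(pp,cv2.COLOR_BGR2HSV)
    m=mask(pp,(0,0,75),(180,60,255),pb)|mask(pp,(95,60,60),(125,255,255),pb)|mask(pp,(170,100,60),(180,255,255),pb)
    m=cv2.morphologyEx(m,cv2.MORPH_CLOSE,np.ones((5,5)))
    c=big(m);r=cv2.minAreaRect(c);bx=cv2.boxPoints(r);print(nm,r,bx.tolist())
    print('z0\n',plane(C,bx,2),'\nz40\n',plane(C,bx,40))
    rm=mask(pp,(172,120,80),(180,255,255),pb)|mask(pp,(0,120,80),(6,255,255),pb)
    for k in cv2.findContours(rm,0,1)[0]:
        if cv2.contourArea(k)>1: u=k[:,0].mean(0);print('red',u,plane(C,u,19)[0])
```

```text
glass [486.9 559.3  17.4]
teal [390.7 591.    3.1]
grinder [439.8 645.3 165.6]
tom [561.3 603.   54.4]
T handle dir 75.66068 [556.8 384. ] ends y 345.46497016145054 423.7425482278359
T ((225.61767578125, 195.0294189453125), (51.66008758544922, 24.01102638244629), 14.03624439239502) [[197.6470947265625, 200.41177368164062], [203.47061157226562, 177.11764526367188], [253.5882568359375, 189.64706420898438], [247.76473999023438, 212.94119262695312]]
z0
 [[519.  362.3   2. ]
 [580.9 347.7   2. ]
 [546.1 213.8   2. ]
 [484.8 228.8   2. ]] 
z40
 [[516.  347.6  40. ]
 [575.4 333.7  40. ]
 [542.  205.1  40. ]
 [483.1 219.4  40. ]]
red [230.2 201.6] [513.8 270.6  19. ]
red [216.5 198. ] [523.5 306.5  19. ]
S handle dir -76.29979 [565.7 417.5] ends y 412.1099015960407 421.88717827911853
S ((293.92828369140625, 157.58448791503906), (40.822601318359375, 18.39455223083496), 77.19573211669922) [[280.4361267089844, 139.7190704345703], [298.3732604980469, 135.64244079589844], [307.4204406738281, 175.4499053955078], [289.4833068847656, 179.5265350341797]]
z0
 [[527.7 389.7   2. ]
 [591.3 376.    2. ]
 [544.4 211.5   2. ]
 [484.3 225.2   2. ]] 
z40
 [[518.4 361.9  40. ]
 [580.1 348.6  40. ]
 [534.6 188.9  40. ]
 [476.3 202.1  40. ]]
red [291.  164.3] [511.3 266.9  19. ]
red [298.8 162.2] [538.2 262.3  19. ]
red [289.  155.3] [521.2 303.4  19. ]
red [296.2 153.6] [546.  298.3  19. ]
```

```bash
python3 -m crank '[[0.6,-0.95,0,0,0,-0.99],[0.8,-0.95,0,0,0,-0.99],[0.9,-0.95,0,0,0,-0.99],[0.95,-0.95,0,0,0,-0.99],[0.95,-0.95,0,0,0,-0.99],[0.95,-0.95,0,0,0,-0.99],[0.95,-0.95,0,0,0,-0.99],[0.95,-0.95,0,0,0,-0.99],[0.95,-0.95,0,0,0,-0.99],[0.95,-0.9,0,0,0,-0.99],[0,0,0,0,0,0]]' 1
cat > w.py <<'E'
from h import *
import sys
s=sense();p,d=capture('wrist');np.savez(f'pics/{sys.argv[1]}.npz',p=p,d=d,pos=s['position'],rot=s['ee_rot']);cv2.imwrite(f'pics/{sys.argv[1]}.png',p)
print(np.round(s['position'],1),np.round(s['ee_rot'],3).tolist(),np.round(s['q'],2))
E
python3 w.py w1
```

```text
time_s: 1.25
position: [534.6, 280.3, 245.2]
ee_rot: [[0.251, 0.968, 0.001], [0.968, -0.251, -0.001], [-0.0, 0.001, -1.0]]
contact_force: [-0.2, 0.1, 0.1]
gripper_width: 85.3
grip_force: 0.0
[534.6 280.3 245.2] [[0.251, 0.968, 0.001], [0.968, -0.251, -0.001], [-0.0, 0.001, -1.0]] [ 0.46  0.39  1.68 -0.    1.07  0.72]
```

View pics/w1.png

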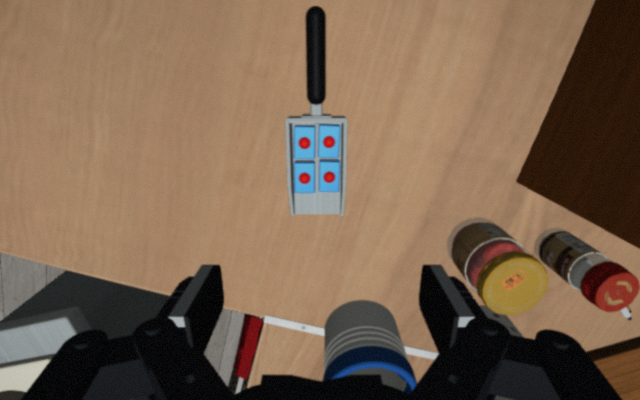

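The wrist view shows the scoop with its lip corners near (290,214) and (344,214), the back wall at row 116, and the handle end at (316,6). All four tablets are lying in it.

Run:
```python
from h import *
np.set_printoptions(precision=1,suppress=True)
z=np.load('pics/w1.npz');p,d=z['p'],z['d'];C=cam('wrist',dict(position=z['pos'],ee_rot=z['rot']));T=cam('top')
lip=plane(C,[(290,214.5),(344.5,214.5)],2);print(lip,lip.mean(0))
back=plane(C,[(286.5,117),(347.5,117)],40);print('back',back,back.mean(0))
c=big(mask(p,(0,0,0),(180,255,60),(300,0,335,105)));q=plane(C,c[:,0],31);l=cv2.fitLine(q[:,:2].astype(np.float32),2,0,.01,.01).ravel();print('handle',np.degrees(np.arctan2(l[1],l[0])),l[2:],q[:,1].min(),q[:,1].max())
print('depth walls',depthpts(C,[(290,150),(345,150),(317,117),(317,205),(316,60),(200,150)],d))
print('tri handle end',tri([(T,(170.5,182)),(C,(316,7))]), 'lip tri',tri([(T,((253.6+247.8)/2,(189.6+212.9)/2)),(C,(317,214.5))]))
```

```text
[[485.2 228.2   2. ]
 [545.9 212.5   2. ]] [515.6 220.4   2. ]
back [[516.6 337.6  40. ]
 [572.4 323.2  40. ]] [544.5 330.4  40. ]
handle 75.73108 [557.  383.9] 341.8172822358458 424.365710493151
depth walls [[511.2 306.6  41. ]
 [562.8 293.7  43.3]
 [544.3 329.9  34.9]
 [518.3 232.    2.8]
 [556.5 379.6  40.2]
 [409.8 324.8  -1.3]]
tri handle end [567.  425.1  24.2] lip tri [515.4 220.9   3.3]
```

```bash
python3 -m crank '[[-0.1,0.1,-1,0,0,0],[0,0,-1,0,0,0],[0,0,-1,0,0,0],[0,0,-1,0,0,0],[0,0,-1,0,0,0],[0,0,-1,0,0,0],[0,0,-0.7,0,0,0],[0,0,-0.4,0,0,0],[0,0,-0.3,0,0,0],[0,0,0,0,0,0]]' 1
python3 -m crank '[[0,0,0,0,0,0],[0,0,0,0,0,0],[0,0,0,0,0,0],[0,0,0,0,0,0],[0,0,0,0,0,0],[0,0,0,0,0,0],[0,0,0,0,0,0],[0,0,0,0,0,0]]' 0
```

```text
time_s: 2.3
position: [528.0, 286.6, 22.7]
ee_rot: [[0.243, 0.97, -0.001], [0.97, -0.243, -0.001], [-0.001, -0.001, -1.0]]
contact_force: [0.2, -0.0, 0.2]
gripper_width: 85.6
grip_force: 0.0
time_s: 3.1
position: [529.9, 286.9, 24.9]
ee_rot: [[0.244, 0.97, 0.003], [0.97, -0.244, 0.001], [0.002, 0.002, -1.0]]
contact_force: [-0.6, -0.3, 5.9]
gripper_width: 56.9
grip_force: 65.5
```

```bash
python3 -m crank '[[0,0,0.1,0,0,0],[0,0,0.2,0,0,0],[0,0,0.4,0,0,0],[0,0,0.6,0,0,0],[0,0,0.8,0,0,0],[0,0,0.8,0,0,0],[0,0,0.8,0,0,0],[0,0,0.6,0,0,0],[0,0,0.4,0,0,0],[0,0,0,0,0,0],[0,0,0,0,0,0]]'
python3 - <<'E'
from h import *
p,d=capture('side');cv2.imwrite('pics/s1.png',cv2.resize(p[90:240,230:410],None,fx=3,fy=3));print(sense()['q'])
p,d=capture('wrist');cv2.imwrite('pics/w2.png',p)
E
```

```text
time_s: 4.2
position: [528.4, 286.2, 164.1]
ee_rot: [[0.244, 0.97, -0.0], [0.97, -0.244, -0.0], [-0.0, -0.0, -1.0]]
contact_force: [0.1, 0.2, -2.1]
gripper_width: 57.1
grip_force: 64.6
[ 4.76531471e-01  4.90682974e-01  1.74017624e+00 -2.19394460e-05
  9.12236733e-01  7.22859598e-01]
```

View pics/w2.png

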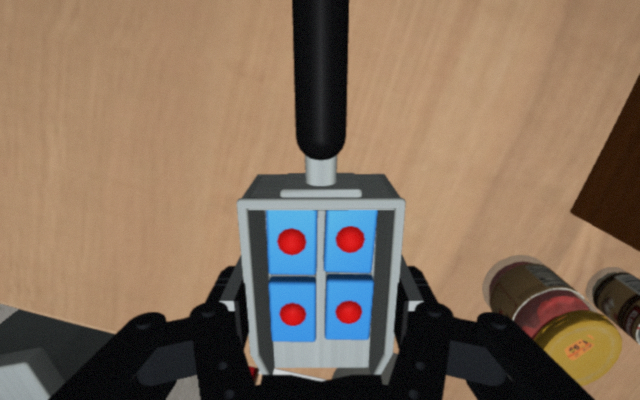

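The scoop is held centrally at (320,280) with all four tablets in it. Now I carry it to the tub, yawing the lip towards the robot.

```bash
python3 -m crank '[[0,-0.4,0.1,0,0,-0.4],[0.1,-0.7,0.1,0,0,-0.8],[0.3,-0.8,0.1,0,0,-0.95],[0.3,-0.8,0.1,0,0,-0.95],[0.3,-0.8,0.1,0,0,-0.95],[0.3,-0.8,0.1,0,0,-0.95],[0.3,-0.8,0.1,0,0,-0.95],[0.3,-0.8,0,0,0,-0.95],[0.25,-0.7,0,0,0,-0.95],[0.2,-0.6,0,0,0,-0.8],[0.1,-0.4,0,0,0,-0.5],[0,-0.2,0,0,0,-0.3]]'
python3 -m crank '[[0,0,0,0,0,0],[0,0,0,0,0,0]]'
python3 - <<'E'
from h import *
np.set_printoptions(precision=1,suppress=True)
s=sense();print(s['position'],s['q'])
p,d=capture('top');np.savez('pics/top1.npz',p=p,d=d)
p2,d2=capture('side');np.savez('pics/side1.npz',p=p2,d=d2)
a=cv2.resize(p[130:250,200:400],None,fx=2.5,fy=2.5);b=cv2.resize(p2[120:240,240:400],None,fx=2.5,fy=2.5)
o=np.zeros((600,500,3),np.uint8);o[:300,:500]=a;o[300:,:400]=b;cv2.imwrite('pics/c2.png',o)
T=cam('top');z=np.load('pics/top0.npz');
c=big(mask(z['p'],(100,100,40),(125,255,255),(285,165,340,220)));print('rim ellipse centre',plane(T,cv2.fitEllipse(c)[0],110))
S=cam('side');z=np.load('pics/side0.npz')
c=big(mask(z['p'],(100,100,40),(125,255,255),(300,175,350,235)));q=plane(S,c[:,0],110)
# inner hole and depth on rim
yy,xx=np.nonzero(mask(z['p'],(100,100,40),(125,255,255),(300,175,350,235)));P=depthpts(S,np.c_[xx,yy],z['d']);k=P[(P[:,2]>104)&(P[:,2]<116)];print('side',k.min(0),k.max(0),len(k))
z=np.load('pics/top0.npz');yy,xx=np.nonzero(mask(z['p'],(100,100,40),(125,255,255),(285,165,340,220)));P=depthpts(T,np.c_[xx,yy],z['d']);k=P[(P[:,2]>104)&(P[:,2]<116)];print('top',k.min(0),k.max(0),len(k),cv2.minEnclosingCircle(k[:,:2].astype(np.float32)))
E
```

```text
time_s: 5.5
position: [602.0, 51.0, 184.0]
ee_rot: [[1.0, 0.001, -0.002], [0.001, -1.0, -0.0], [-0.002, 0.0, -1.0]]
contact_force: [0.3, 0.9, -2.7]
gripper_width: 57.0
grip_force: 64.5
time_s: 5.7
position: [601.8, 52.4, 184.4]
ee_rot: [[1.0, 0.006, -0.002], [0.006, -1.0, 0.0], [-0.002, -0.0, -1.0]]
contact_force: [-0.1, 0.4, -1.9]
gripper_width: 57.1
grip_force: 64.5
[601.8  52.4 184.4] [0.1 0.5 1.7 0.  1.  1.6]
rim ellipse centre [[527.2  51.3 110. ]]
side [475.8  -1.5 104.1] [574.1  96.9 115.2] 231
top [480.8   5.5 104.2] [574.8  98.9 114.5] 317 ((527.50927734375, 51.6445426940918), 48.13581466674805)
```

View pics/c2.png

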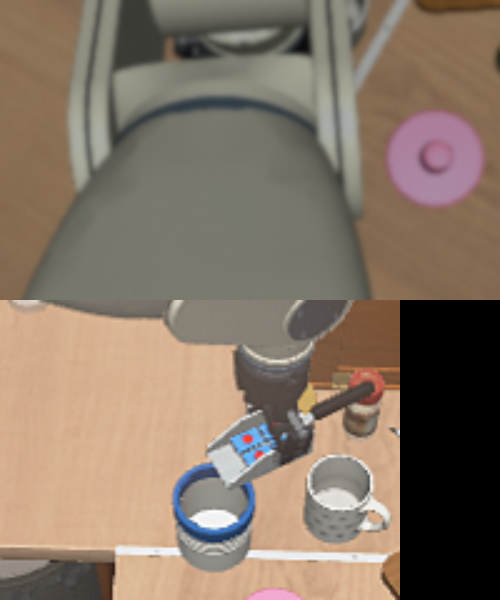

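The side view (lower crop) shows the loaded scoop above the tub, with its lip corners at about side pixels (323,183) and (333,195). The arm hides the tub in the top view.

Run:
```python
from h import *
np.set_printoptions(precision=1,suppress=True)
S=cam('side');print(plane(S,[(323.2,183.2),(332.8,194.8)],163))
z=np.load('pics/side1.npz');print(depthpts(S,[(328,187),(330,184)],z['d']))
for phi in range(0,65,8):
    f=np.radians(phi);print(phi,66*np.cos(f)-21.5*np.sin(f),66*np.sin(f)+21.5*np.cos(f))
```

```text
[[531.4  70.2 163. ]
 [537.5  22.7 163. ]]
[[538.1  53.  161.6]
 [547.3  58.1 163.9]]
0 66.0 21.5
8 62.36547086630224 30.476188141308082
16 57.517068781863564 38.8591919465958
24 51.549162378281956 46.485845782318734
32 44.57791016531021 53.20770550675468
40 36.73899963759196 58.89393776636962
48 28.18500627192067 63.43386651822347
56 19.082423819135894 66.73912721325381
64 9.608423692647019 68.74538671171018
```

```bash
python3 -m crank '[[-0.03,-0.02,-0.17,0,-0.5,0],[-0.03,-0.02,-0.17,0,-0.5,0],[-0.06,0,-0.17,0,-0.5,0],[-0.06,0,-0.17,0,-0.5,0],[-0.1,0,-0.05,0,-0.5,0],[-0.1,0,-0.05,0,-0.5,0],[0,0,0,0,0,0]]'
python3 - <<'E'
from h import *
np.set_printoptions(precision=2,suppress=True)
s=sense();print(s['position'],s['q']);p,d=capture('side');cv2.imwrite('pics/c3.png',cv2.resize(p[130:240,260:400],None,fx=4,fy=4))
E
```

```text
time_s: 6.5
position: [587.8, 51.6, 160.5]
ee_rot: [[0.915, 0.006, 0.403], [0.007, -1.0, 0.0], [0.403, 0.003, -0.915]]
contact_force: [-0.4, 0.3, -2.6]
gripper_width: 56.9
grip_force: 64.5
[587.82  51.58 160.47] [ 0.08  0.38  2.03 -0.11  0.32  1.74]
```

View pics/c3.png

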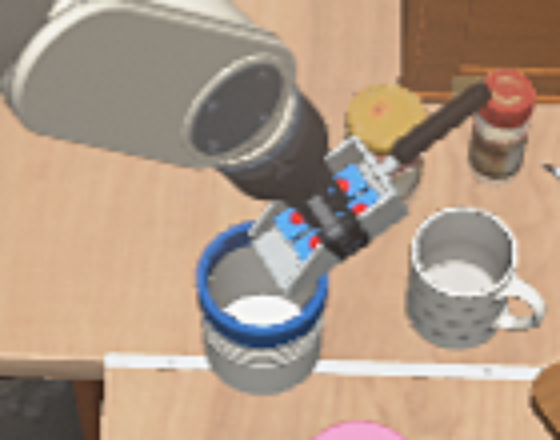

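The tablets haven't started to slide. But j5 is at 0.32 and near its lower limit of 0.11, so I check the wrist with a fitted arm model before tilting on.

```bash
cat > kin.py <<'E'
import numpy as np
from scipy.optimize import least_squares
from scipy.spatial.transform import Rotation as Ro
rz=lambda a:Ro.from_euler('z',a).as_matrix();ry=lambda a:Ro.from_euler('y',a).as_matrix()
def fk(q,k):
    l1,l2,h,L,off,e=k
    R=rz(q[0])@ry(q[1]+q[2])@rz(q[3])@ry(q[4])@rz(q[5])
    p=rz(q[0])@(np.array([0,off,h])+l1*ry(q[1])[:,2]+ry(q[1]+q[2])@np.array([e,0,l2]))+L*R[:,2]
    return p,R
E
python3 - <<'E'
from kin import *
from cell import sense
np.set_printoptions(precision=3,suppress=True)
s=sense();D=[([1.117,.423,1.63,0,1.089,-.019],[263.236,566.844,245.319]),([.476531,.490683,1.740176,0,.912237,.72286],[528.4,286.2,164.1]),(s['q'],s['position']),([.46,.39,1.68,0,1.07,.72],[534.6,280.3,245.2])]
def res(k): return np.concatenate([(fk(q,k)[0]-p) for q,p in D]+[[.01*(k[5]),.01*(k[2]-200)]])
r=least_squares(res,[420,500,200,200,12,0]);k=r.x;print(k,r.fun)
R=fk(s['q'],k)[1];M=R.T@np.array(s['ee_rot']);print(M);np.save('k.npy',np.r_[k])
lo=np.array([-3,-.9,.09,-1.31,.11,-2.54]);hi=np.array([3,2.11,2.58,4.45,2.69,2.54])
M=np.round(M)
for al in(90,75,60,45,30,0,-30,-45,-60,-75,-90):
  for phi in(24,40,52):
    f=np.radians(phi);B=rz(np.radians(al))
    Rt=B@ry(-f)@np.array([[1,0,0],[0,-1,0],[0,0,-1.]])
    lip=np.array([526.5,50,116])+B@[14,0,0];tcp=lip+B@[66*np.cos(f)-21.5*np.sin(f),0,66*np.sin(f)+21.5*np.cos(f)]
    best=None
    for q0 in([.1,.4,2,0,.5,1.7],[.1,.4,2,1,.5,1],[.1,.4,2,-1,.5,1],[.1,.4,2,3,.5,-1],[.1,.4,2,1,.5,-1]):
      g=lambda q:np.r_[(fk(q,k)[0]-tcp)/100,((fk(q,k)[1]@M)-Rt).ravel()]
      o=least_squares(g,q0,bounds=(lo,hi))
      if best is None or o.cost<best.cost:best=o
    print(al,phi,'ok' if best.cost<1e-5 else 'XX',best.x)
E
```

```text
[565.603 483.915 308.64  286.204  12.385  77.425] [-0.426  0.233 -0.135 -0.132  0.435 -0.678 -0.042  0.51   0.074  0.477
 -1.375  0.728  0.774  1.086]
[[ 0. -1.  0.]
 [ 1.  0.  0.]
 [-0.  0.  1.]]
90 24 ok [-0.025  0.437  1.92   0.557  0.877 -0.407]
90 40 ok [-0.18   0.494  1.918  0.815  1.053 -0.716]
90 52 ok [-0.279  0.569  1.904  0.941  1.215 -0.881]
75 24 ok [-0.022  0.421  1.949  0.608  0.764 -0.205]
75 40 ok [-0.183  0.456  1.994  0.959  0.899 -0.623]
75 52 ok [-0.293  0.523  2.01   1.129  1.058 -0.855]
60 24 ok [-0.013  0.407  1.975  0.632  0.645  0.021]
60 40 ok [-0.168  0.42   2.066  1.123  0.732 -0.546]
60 52 ok [-0.283  0.479  2.114  1.364  0.898 -0.866]
45 24 ok [0.003 0.394 1.997 0.608 0.525 0.292]
45 40 ok [-0.13   0.389  2.129  1.321  0.554 -0.493]
45 52 ok [-0.238  0.44   2.208  1.674  0.743 -0.93 ]
30 24 ok [0.025 0.385 2.013 0.501 0.416 0.645]
30 40 ok [-0.07   0.364  2.176  1.589  0.368 -0.497]
30 52 ok [-0.154  0.411  2.282  2.096  0.608 -1.074]
0 24 ok [ 0.079  0.38   2.024 -0.101  0.322  1.739]
0 40 ok [ 0.095  0.349  2.207  3.65   0.126 -2.002]
0 52 ok [ 0.11   0.393  2.331  3.326  0.494 -1.665]
-30 24 XX [ 0.103  0.388  1.991 -0.441  0.476  2.54 ]
-30 40 XX [ 0.227  0.392  2.208  4.45   0.443 -2.281]
-30 52 ok [ 0.345  0.431  2.231  4.441  0.674 -2.17 ]
-45 24 XX [ 0.051  0.384  1.965 -0.279  0.557  2.54 ]
-45 40 XX [ 0.257  0.419  2.223  4.45   0.556 -2.054]
-45 52 XX [ 0.375  0.478  2.237  4.45   0.794 -1.971]
-60 24 XX [-0.011  0.373  1.967 -0.123  0.594  2.54 ]
-60 40 XX [ 0.272  0.437  2.241  4.45   0.626 -1.841]
-60 52 XX [ 0.385  0.507  2.248  4.45   0.86  -1.789]
-75 24 XX [-0.077  0.356  2.     0.042  0.582  2.54 ]
-75 40 XX [ 0.276  0.442  2.263  4.45   0.656 -1.633]
-75 52 XX [ 0.383  0.517  2.263  4.45   0.883 -1.618]
-90 24 XX [ 0.188  0.451  1.913 -0.576  0.93  -2.54 ]
-90 40 ok [ 0.313  0.521  1.864 -0.74   1.136 -2.375]
-90 52 ok [ 0.403  0.602  1.828 -0.851  1.303 -2.243]
```

In the plane of the arm the wrist would run into j5's limit. Yawing the lip 45° towards robot-and-right keeps every joint well inside its range.

```bash
python3 -m crank '[[0.09,0,-0.05,0,0.5,0],[0.09,0,-0.05,0,0.5,0],[0.09,0,-0.05,0,0.5,0],[0.09,0,-0.05,0,0.5,0],[-0.1,0.25,0,0,0,0.8],[-0.1,0.25,0,0,0,0.8],[-0.1,0.25,0,0,0,0.8],[-0.1,0.25,0,0,0,0.8],[-0.1,0.25,0,0,0,0.8],[-0.1,0.25,0,0,0,0.8],[-0.1,0.25,0,0,0,0.8],[0,0,0,0,0,0]]'
python3 - <<'E'
from h import *
np.set_printoptions(precision=3,suppress=True)
s=sense();R=np.array(s['ee_rot']);t=np.array(s['position']);print(t,s['q']);print('lip',t+R@[-66,0,21.5])
B=R[:,0]*[1,1,0];B/=np.linalg.norm(B);print('az',B)
p0=t
for phi in(8,16,24,32,40,48,54):
    f=np.radians(phi);lipz=max(116,125-(phi-8)*.6);g=np.array([526.5,50,lipz])+14*B+B*(66*np.cos(f)-21.5*np.sin(f))+[0,0,66*np.sin(f)+21.5*np.cos(f)];print(phi,g,(g-p0)/30);p0=g
E
```

```text
time_s: 7.75
position: [581.7, 104.6, 156.6]
ee_rot: [[0.697, 0.71, 0.099], [0.703, -0.704, 0.099], [0.14, 0.0, -0.99]]
contact_force: [0.1, -0.4, -2.7]
gripper_width: 57.1
grip_force: 64.5
[581.678 104.606 156.562] [0.115 0.451 1.841 0.129 0.743 0.806]
lip [537.775  60.345 126.038]
az [0.704 0.71  0.   ]
8 [580.282 104.214 155.476] [-0.047 -0.013 -0.036]
16 [576.868 100.772 159.059] [-0.114 -0.115  0.119]
24 [572.665  96.535 162.486] [-0.14  -0.141  0.114]
32 [567.755  91.586 169.208] [-0.164 -0.165  0.224]
40 [562.234  86.021 174.894] [-0.184 -0.186  0.19 ]
48 [556.21   79.948 179.434] [-0.201 -0.202  0.151]
54 [551.431  75.131 182.033] [-0.159 -0.161  0.087]
```

```bash
python3 -m crank '[[-0.06,-0.06,0.06,0.35,-0.35,0],[-0.06,-0.06,0.06,0.35,-0.35,0],[-0.07,-0.07,0.06,0.35,-0.35,0],[-0.07,-0.07,0.06,0.35,-0.35,0],[-0.08,-0.08,0.11,0.35,-0.35,0],[-0.08,-0.08,0.11,0.35,-0.35,0],[0,0,0,0,0,0],[0,0,0,0,0,0],[-0.05,-0.05,0.05,0.18,-0.18,0],[-0.05,-0.05,0.05,0.18,-0.18,0],[-0.05,-0.05,0.05,0.18,-0.18,0],[-0.04,-0.04,0.04,0.17,-0.17,0]]'
python3 - <<'E'
from h import *
np.set_printoptions(precision=3,suppress=True)
s=sense();R=np.array(s['ee_rot']);t=np.array(s['position']);print(t,s['q']);print('lip',t+R@[-66,0,21.5])
E
python3 -m crank '[[0,0,0,0,0,0],[0,0,0,0,0,0],[0,0,0,0,0,0],[-0.07,-0.07,0.05,0.23,-0.23,0],[-0.07,-0.07,0.05,0.23,-0.23,0],[-0.06,-0.06,0.05,0.24,-0.24,0],[0,0,0,0,0,0],[-0.08,-0.08,0.05,0.3,-0.3,0],[-0.08,-0.08,0.04,0.3,-0.3,0],[0,0,0,0,0,0],[0,0,0,0,0,0],[0,0,0,0,0,0]]'
python3 - <<'E'
from h import *
np.set_printoptions(precision=3,suppress=True)
s=sense();R=np.array(s['ee_rot']);t=np.array(s['position']);print(t,s['q']);print('lip',t+R@[-66,0,21.5])
p,d=capture('side');a=cv2.resize(p[140:230,270:390],None,fx=3.3,fy=3.3);p,d=capture('wrist')
o=np.zeros((297,396+475,3),np.uint8);o[:,:396]=a;o[:,396:]=cv2.resize(p,(475,297));cv2.imwrite('pics/c4.png',cv2.resize(o,None,fx=.91,fy=.91))
E
```

```text
time_s: 8.95
position: [563.5, 85.9, 176.1]
ee_rot: [[0.541, 0.708, 0.453], [0.544, -0.706, 0.453], [0.641, 0.001, -0.768]]
contact_force: [0.3, 0.5, -0.9]
gripper_width: 57.5
grip_force: 64.6
[563.452  85.862 176.066] [-0.129  0.387  2.125  1.309  0.553 -0.48 ]
lip [537.464  59.677 117.268]
time_s: 10.15
position: [552.1, 74.8, 183.0]
ee_rot: [[0.409, 0.708, 0.575], [0.413, -0.706, 0.575], [0.813, 0.002, -0.582]]
contact_force: [0.3, -0.1, -1.8]
gripper_width: 57.4
grip_force: 64.7
[552.14   74.791 182.963] [-0.259  0.457  2.218  1.717  0.791 -0.994]
lip [537.485  59.899 116.768]
```

View pics/c4.png

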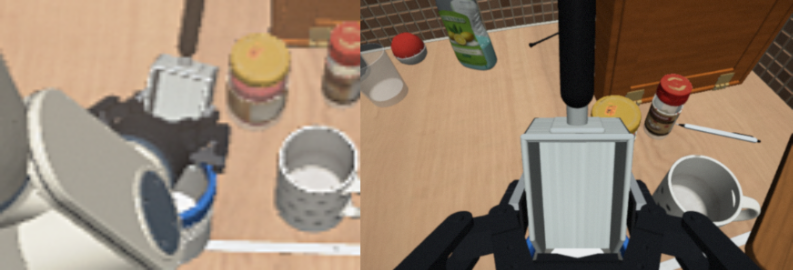

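The scoop is empty (in the wrist half it is bare around (575,190)). Now I lift it, level it and take it back.

```bash
python3 -m crank '[[0,0,0.5,0,0,0],[0,0,0.8,0,0,0],[0,0,0.9,0,0,0],[0,0.3,0.2,-0.68,0.68,0],[0,0.5,0,-0.68,0.68,0],[0,0.5,0,-0.68,0.68,0],[0,0.5,0,-0.68,0.68,0],[0,0.5,0,-0.68,0.68,0],[0,0.5,0,-0.68,0.68,0],[0,0.5,0,-0.68,0.68,0],[-0.1,0.5,0,0,0,0.5],[-0.1,0.5,0,0,0,0.5]]'
python3 - <<'E'
from h import *
from scipy.spatial.transform import Rotation as Ro
s=sense();R=np.array(s['ee_rot']);G=np.array([[.2437,.9699,0],[.9699,-.2437,0],[0,0,-1]])
print('turn',np.degrees(Ro.from_matrix(G@R.T).as_rotvec())/8,'shift',(np.array([528.6,286.5,23.5])-s['position'])/30,s['q'])
p,d=capture('top');cv2.imwrite('pics/t2.png',p);T=cam('top');np.savez('pics/top2.npz',p=p,d=d)
E
```

```text
time_s: 11.45
position: [539.7, 186.4, 248.9]
ee_rot: [[0.579, 0.808, 0.113], [0.777, -0.588, 0.224], [0.247, -0.042, -0.968]]
contact_force: [-0.3, -0.6, -1.2]
gripper_width: 56.7
grip_force: 64.5
turn [-1.75821516  0.49214174  2.76776018] shift [-0.37034649  3.33777651 -7.51268683] [0.21346107 0.27938889 1.86149014 0.26079799 0.8562731  0.69096471]
```

```bash
python3 -m crank '[[-0.06,0.5,0,-0.35,0.1,0.55],[-0.08,0.7,0,-0.35,0.1,0.55],[-0.08,0.8,-0.5,-0.35,0.1,0.55],[-0.08,0.7,-0.8,-0.35,0.1,0.55],[-0.07,0.6,-0.8,-0.36,0.09,0.57],[0,0,-0.8,0,0,0],[0,0,-0.8,0,0,0],[0,0,-0.8,0,0,0],[0,0,-0.5,0,0,0],[0,0,0,0,0,0]]'
python3 - <<'E'
from h import *
from scipy.spatial.transform import Rotation as Ro
np.set_printoptions(precision=2,suppress=True)
s=sense();R=np.array(s['ee_rot']);G=np.array([[.2437,.9699,0],[.9699,-.2437,0],[0,0,-1]])
print('turn',np.degrees(Ro.from_matrix(G@R.T).as_rotvec())/8,'shift',(np.array([528.6,286.5,23.5])-s['position'])/30)
p,d=capture('wrist');C=cam('wrist',s)
cv2.imwrite('pics/w3.png',p);np.savez('pics/w3.npz',p=p,d=d,pos=s['position'],rot=s['ee_rot'])
E
```

```text
time_s: 12.5
position: [527.1, 282.9, 96.3]
ee_rot: [[0.248, 0.969, -0.003], [0.969, -0.248, -0.002], [-0.003, -0.002, -1.0]]
contact_force: [-0.4, -0.0, -2.5]
gripper_width: 56.9
grip_force: 64.6
turn [ 0.02 -0.02  0.03] shift [ 0.05  0.12 -2.43]
```

```bash
python3 -m crank '[[0,0.1,-0.7,0,0,0],[0,0,-0.7,0,0,0],[0,0,-0.5,0,0,0],[0,0,-0.25,0,0,0],[0,0,-0.1,0,0,0],[0,0,-0.08,0,0,0],[0,0,0,0,0,0]]'
```

```text
time_s: 13.25
position: [528.7, 286.7, 28.7]
ee_rot: [[0.248, 0.969, 0.001], [0.969, -0.248, -0.0], [0.0, 0.001, -1.0]]
contact_force: [-0.6, 0.1, -1.0]
gripper_width: 56.7
grip_force: 64.7
```

Run:
```python
from h import *
np.set_printoptions(precision=1,suppress=True)
z=np.load('pics/top2.npz');p,d=z['p'],z['d'];T=cam('top')
from_w=np.load('pics/w3.npz');C=cam('wrist',dict(position=from_w['pos'],ee_rot=from_w['rot']))
print('wrist rim pts');h=from_w['d'];print(h[100,320],depthpts(C,[(320,60),(320,120),(320,250),(300,300)],h))
p,d=capture('top');np.savez('pics/top3.npz',p=p,d=d);c=big(mask(p,(100,100,40),(125,255,255),(285,165,345,220)))
print('tub',plane(T,cv2.fitEllipse(c)[0],110),cv2.contourArea(c))
cv2.imwrite('pics/c5.png',np.hstack([cv2.resize(p[160:225,280:350],None,fx=5,fy=5),cv2.resize(p[160:225,165:265],None,fx=4.4,fy=5)]))
```

```text
wrist rim pts
109.81438 [[549.6 369.7 112.6]
 [545.1 352.  110.2]
 [528.6 288.7  75. ]
 [511.7 263.7  75.2]]
tub [[527.2  51.3 110. ]] 1284.5
```

View pics/c5.png

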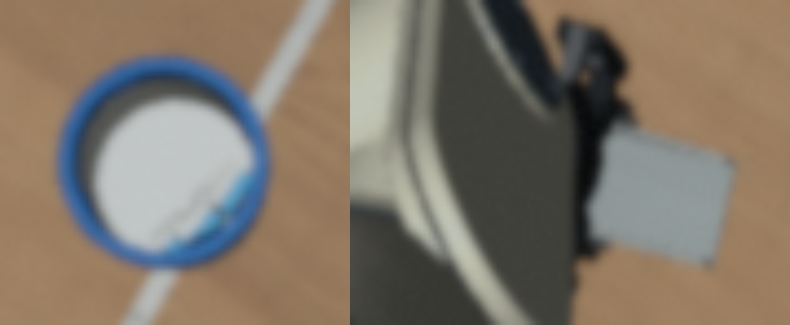

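The left part of the picture shows blue tablets lying inside the tub around (215,215), and the tub hasn't moved. The right part shows the empty scoop pan at (660,190). Now I set the scoop down.

```bash
python3 -m crank '[[0,0,-0.05,0,0,0],[0,0,-0.05,0,0,0],[0,0,-0.03,0,0,0],[0,0,-0.02,0,0,0],[0,0,0,0,0,0],[0,0,0,0,0,0]]'
```

```text
time_s: 13.9
position: [528.5, 286.6, 24.9]
ee_rot: [[0.248, 0.969, 0.001], [0.969, -0.248, -0.0], [-0.0, 0.001, -1.0]]
contact_force: [-3.3, -2.8, 10.7]
gripper_width: 56.9
grip_force: 65.9
```

```bash
python3 -m crank '[[0,0,0.02,0,0,0],[0,0,0,0,0,0]]'
python3 -m crank '[[0,0,0,0,0,0],[0,0,0,0,0,0],[0,0,0,0,0,0],[0,0,0,0,0,0],[0,0,0,0,0,0],[0,0,0,0,0,0],[0,0,0.2,0,0,0],[0,0,0.5,0,0,0],[0,0,1,0,0,0],[0,0,1,0,0,0],[0,0,1,0,0,0],[0,0,1,0,0,0]]' 1
python3 -m crank '[[0,0,1,0,0,0],[0,0,1,0,0,0],[0,0,0.4,0,0,0],[0,0,0,0,0,0]]'
python3 - <<'E'
from h import *
np.set_printoptions(precision=1,suppress=True)
s=sense();p,d=capture('wrist');C=cam('wrist',s);np.savez('pics/w4.npz',p=p,d=d,pos=s['position'],rot=s['ee_rot'])
print(plane(C,[(290,214.5),(344.5,214.5)],2).mean(0));print('floor',depthpts(C,[(317,205),(317,180),(317,150),(317,130),(305,160),(330,160)],d),s['q'])
h=proj(C,[[515.5,220.6,2],[566,424,31]]);print(h)
E
```

```text
time_s: 14.1
position: [528.5, 286.6, 24.9]
ee_rot: [[0.248, 0.969, 0.001], [0.969, -0.248, -0.0], [-0.0, 0.001, -1.0]]
contact_force: [-2.2, -1.6, 6.4]
gripper_width: 56.9
grip_force: 65.7
time_s: 15.3
position: [528.4, 286.6, 168.0]
ee_rot: [[0.248, 0.969, 0.001], [0.969, -0.248, 0.0], [0.0, 0.001, -1.0]]
contact_force: [0.7, 0.0, -0.2]
gripper_width: 85.5
grip_force: 0.0
time_s: 15.7
position: [529.3, 287.1, 240.0]
ee_rot: [[0.248, 0.969, 0.004], [0.969, -0.248, 0.002], [0.003, 0.004, -1.0]]
contact_force: [-0.1, 0.4, 0.3]
gripper_width: 85.1
grip_force: 0.0
[511.8 229.7   2. ]
floor [[514.6 241.3   3.6]
 [521.9 269.6   4.1]
 [530.1 301.4   3.5]
 [536.8 326.3  39.2]
 [514.8 293.7   1.5]
 [540.9 287.6   3.9]] [ 0.5  0.4  1.7 -0.   1.1  0.7]
[[322.4 220.9]
 [321.4  13.1]]
```

The scoop is down and level, its floor reading z ≈ 3.5–4 all along. On to the cap.

```bash
python3 -m crank '[[-0.1,-0.5,0,0,0,0],[-0.15,-0.8,0,0,0,0],[-0.15,-1,0,0,0,0],[-0.15,-1,0,0,0,0],[-0.15,-1,0,0,0,0],[-0.15,-1,0,0,0,0],[-0.15,-1,0,0,0,0],[-0.15,-1,0,0,0,0],[-0.15,-1,0,0,0,0],[-0.15,-1,0,0,0,0],[-0.15,-1,0,0,0,0],[-0.15,-1,0,0,0,0]]'
python3 -m crank '[[-0.15,-1,0,0,0,0],[-0.15,-1,0,0,0,0],[-0.15,-1,0,0,0,0],[-0.15,-1,0,0,0,0],[-0.15,-0.8,0,0,0,0],[-0.15,-0.6,0,0,0,0],[-0.1,-0.5,0,0,0,0],[0,0,0,0,0,0],[0,0,0,0,0,0]]'
python3 w.py w5
python3 - <<'E'
from h import *
np.set_printoptions(precision=1,suppress=True)
z=np.load('pics/w5.npz');p,d=z['p'],z['d'];C=cam('wrist',dict(position=z['pos'],ee_rot=z['rot']));T=cam('top')
m=mask(p,(100,100,30),(125,255,255),(180,20,460,330));c=big(m);e=cv2.fitEllipse(cv2.convexHull(c));print(e,plane(C,e[0],33),cv2.minEnclosingCircle(plane(C,c[:,0],33)[:,:2].astype(np.float32)))
yy,xx=np.nonzero(m);P=depthpts(C,np.c_[xx,yy],d);k=P[(P[:,2]>58)&(P[:,2]<72)];f=P[(P[:,2]>26)&(P[:,2]<40)]
for a in(k,f):print(len(a),a.mean(0),cv2.minEnclosingCircle(a[:,:2].astype(np.float32)))
print('flange tri',tri([(T,(427.6,225.9)),(C,e[0])]))
print(proj(T,[[448,-229,65]]),proj(C,[[448,-229,65]]))
E
```

```text
time_s: 16.95
position: [473.6, -54.0, 235.6]
ee_rot: [[0.248, 0.969, -0.004], [0.969, -0.248, -0.0], [-0.001, -0.003, -1.0]]
contact_force: [0.5, -0.2, -0.5]
gripper_width: 85.2
grip_force: 0.0
time_s: 17.85
position: [445.1, -229.2, 236.6]
ee_rot: [[0.249, 0.969, -0.001], [0.969, -0.249, 0.001], [0.0, -0.001, -1.0]]
contact_force: [0.4, -0.8, 0.5]
gripper_width: 85.3
grip_force: 0.0
[ 445.1 -229.2  236.6] [[0.249, 0.969, -0.001], [0.969, -0.249, 0.001], [0.0, -0.001, -1.0]] [-0.5   0.25  1.91 -0.    0.98 -0.25]
((324.48834228515625, 168.31689453125), (95.8108901977539, 98.0896987915039), 87.55119323730469) [[ 449.2 -228.6   33. ]] ((448.6083068847656, -230.55584716796875), 48.605106353759766)
850 [ 448.4 -229.7   64.6] ((448.055908203125, -231.15785217285156), 15.63790225982666)
6404 [ 449.4 -227.9   33.3] ((448.74517822265625, -231.14979553222656), 48.943389892578125)
flange tri [ 447.7 -236.     4. ]
[[430.6 225.6]] [[323.6 177.7]]
```

```bash
python3 -m crank '[[0.1,-0.03,-0.8,0,0,0],[0,0,-1,0,0,0],[0,0,-1,0,0,0],[0,0,-1,0,0,0],[0,0,-1,0,0,0],[0,0,-0.8,0,0,0],[0,0,-0.4,0,0,0],[0,0,-0.2,0,0,0],[0,0,0,0,0,0]]'
python3 -m crank '[[0,0,0,0,0,0],[0,0,0,0,0,0],[0,0,0,0,0,0],[0,0,0,0,0,0],[0,0,0,0,0,0],[0,0,0,0,0,0],[0,0,0,0,0,0],[0,0,0,0,0,0],[0,0,0,0,0,0]]' 0
```

```text
time_s: 18.8
position: [448.9, -229.9, 51.2]
ee_rot: [[0.247, 0.969, -0.0], [0.969, -0.247, -0.0], [-0.0, -0.0, -1.0]]
contact_force: [-0.8, 0.2, -0.6]
gripper_width: 85.5
grip_force: 0.0
time_s: 19.7
position: [449.2, -230.5, 52.2]
ee_rot: [[0.248, 0.969, 0.001], [0.969, -0.248, -0.001], [-0.001, 0.001, -1.0]]
contact_force: [-1.4, 0.8, 7.7]
gripper_width: 28.5
grip_force: 58.7
```

```bash
python3 -m crank '[[0,0,0.2,0,0,0],[0,0,0.5,0,0,0],[0,0,0.8,0,0,0],[0,0,1,0,0,0],[0,0,1,0,0,0],[0,0,0.8,0,0,0],[0,0,0.4,0,0,0],[0,0,0.1,0,0,0],[0.2,0.5,0,0,0,0],[0.2,0.8,0,0,0,0],[0.25,0.9,0,0,0,0],[0.25,0.9,0,0,0,0]]'
python3 -m crank '[[0.25,0.9,0,0,0,0],[0.25,0.9,0,0,0,0],[0.25,0.9,0,0,0,0],[0.25,0.9,0,0,0,0],[0.25,0.9,0,0,0,0],[0.25,0.8,0,0,0,0],[0.1,0.5,0,0,0,0],[0,0.25,0,0,0,0],[0,0,0,0,0,0],[0,0,0,0,0,0],[0,0,0,0,0,0]]'
python3 w.py w6
python3 - <<'E'
from h import *
np.set_printoptions(precision=2,suppress=True)
z=np.load('pics/w6.npz');p,d=z['p'],z['d'];R=z['rot'];t=z['pos'];C=cam('wrist',dict(position=t,ee_rot=R))
s=sense();print(s['position'],s['contact_force'],s['q'])
m=mask(p,(100,90,20),(125,255,255),(150,60,490,399));yy,xx=np.nonzero(m);P=depthpts(C,np.c_[xx,yy],d)
L=(P-t)@R;fl=L[(L[:,2]>12)&(L[:,2]<30)&(abs(L[:,1])<52)&(L[:,0]>-60)&(L[:,0]<55)];print(len(fl),np.median(fl,0))
A=np.c_[fl[:,:2],np.ones(len(fl))];print('flange plane',np.linalg.lstsq(A,fl[:,2],rcond=None)[0])
print('circle tool',cv2.minEnclosingCircle(fl[:,:2].astype(np.float32)))
p2,d2=capture('side');S=cam('side');p3,d3=capture('top')
cv2.imwrite('pics/c6.png',np.hstack([cv2.resize(p,(640,400))[:, :],cv2.resize(p2[110:230,260:308+0],(160,400))]))
E
```

```text
time_s: 20.9
position: [475.1, -136.3, 194.0]
ee_rot: [[0.248, 0.969, -0.002], [0.969, -0.248, 0.0], [-0.0, -0.002, -1.0]]
contact_force: [-0.0, 0.1, -1.6]
gripper_width: 28.4
grip_force: 59.2
time_s: 22.0
position: [523.6, 43.4, 195.2]
ee_rot: [[0.249, 0.969, -0.0], [0.969, -0.249, -0.001], [-0.001, 0.0, -1.0]]
contact_force: [0.1, 0.1, -0.7]
gripper_width: 28.5
grip_force: 59.2
[523.6  43.4 195.2] [[0.249, 0.969, -0.0], [0.969, -0.249, -0.001], [-0.001, 0.0, -1.0]] [ 0.06  0.35  1.89 -0.    0.91  0.31]
[523.65  43.37 195.34] [-0.11  0.77 -0.01] [ 0.06  0.35  1.89 -0.    0.91  0.31]
17618 [19.7   0.54 18.96]
flange plane [ 0.01  0.   18.88]
circle tool ((-0.3557748794555664, 0.5501096248626709), 49.21710205078125)
```

View pics/c6.png

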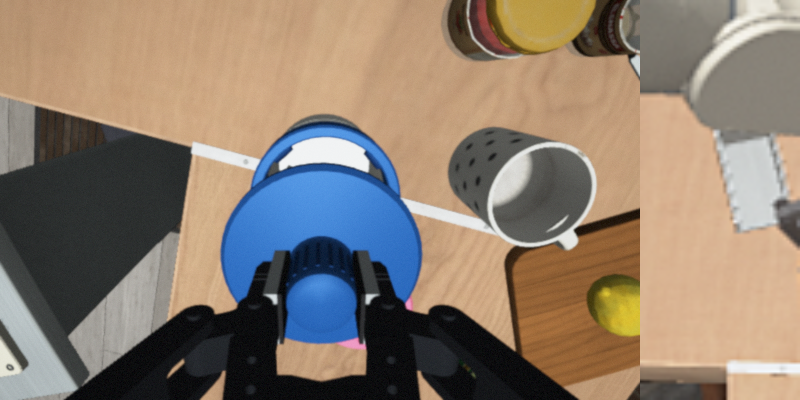

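The wrist view shows the cap gripped centrally and level, its flange around (320,250). The tub's rim shows behind it with its upper edge near (325,128). I fix the tub's centre from this view too.

Run:
```python
from h import *
from scipy.optimize import least_squares
np.set_printoptions(precision=2,suppress=True)
z=np.load('pics/w6.npz');p,d=z['p'],z['d'];R=z['rot'];t=z['pos'];C=cam('wrist',dict(position=t,ee_rot=R))
print('cap centre world',t+R@[-.36,.55,18.9])
m=mask(p,(100,90,20),(125,255,255),(230,100,420,260));c=big(m)[:,0]
q=plane(C,c,110)
# outer edge of rim: topmost blue pixel per column
pts=[];cols=range(262,392,4)
for u in cols:
    v=np.nonzero(m[:,u])[0]
    if len(v):pts.append((u,v.min()))
q=plane(C,pts,110)
k=(q[:,1]>40)
for r0 in(49.5,None):
    f=(lambda x:np.hypot(q[k,0]-x[0],q[k,1]-x[1])-(r0 or x[2]))
    o=least_squares(f,[526,50,49.5],loss='soft_l1');print(r0,o.x,o.cost,k.sum())
p3=np.load('pics/top3.npz');T=cam('top');c=big(mask(p3['p'],(100,100,40),(125,255,255),(285,165,345,220)));print(cv2.fitEllipse(c)[0])
p2=np.load('pics/side0.npz')['p'];S=cam('side');c2=big(mask(p2,(100,100,40),(125,255,255),(300,175,350,235)))[:,0]
q=plane(S,c2,110);k=q[:,1]>60  # back edge seen by side cam is rim top
o=least_squares(lambda x:np.hypot(q[k,0]-x[0],q[k,1]-x[1])-49.5,[526,50],loss='soft_l1');print('side',o.x,o.cost,k.sum())
```

```text
cap centre world [524.    42.85 176.34]
49.5 [528.56  51.89  49.5 ] 7.689037718997254 33
None [529.91  56.37  45.35] 1.3522667867490505 33
(312.3409729003906, 192.09742736816406)
side [526.62  45.31] 23.846211165754642 35
```

```bash
python3 -m crank '[[0.06,0.14,-0.2,0,0,0],[0.06,0.13,-0.2,0,0,0],[0,0,-0.3,0,0,0],[0,0,-0.3,0,0,0],[0,0,-0.2,0,0,0],[0,0,-0.1,0,0,0],[0,0,-0.1,0,0,0],[0,0,0,0,0,0],[0,0,0,0,0,0]]'
```

```text
time_s: 23.05
position: [527.6, 52.3, 153.5]
ee_rot: [[0.248, 0.969, 0.0], [0.969, -0.248, -0.0], [-0.0, 0.001, -1.0]]
contact_force: [-0.1, 0.1, -0.5]
gripper_width: 28.1
grip_force: 59.2
```

```bash
python3 -m crank '[[0,0,-0.06,0,0,0],[0,0,-0.06,0,0,0],[0,0,-0.06,0,0,0],[0,0,0,0,0,0]]'; python3 -m crank '[[0,0,-0.05,0,0,0],[0,0,-0.05,0,0,0],[0,0,0,0,0,0]]'
```

```text
time_s: 23.45
position: [528.3, 52.3, 148.4]
ee_rot: [[0.248, 0.969, 0.002], [0.969, -0.248, -0.001], [0.0, 0.002, -1.0]]
contact_force: [0.9, 0.4, 3.3]
gripper_width: 28.6
grip_force: 59.3
time_s: 23.75
position: [528.5, 52.4, 145.8]
ee_rot: [[0.248, 0.969, 0.003], [0.969, -0.248, -0.0], [0.0, 0.003, -1.0]]
contact_force: [2.2, -0.7, 5.2]
gripper_width: 28.2
grip_force: 59.5
```

```bash
python3 -m crank '[[0,0,-0.05,0,0,0],[0,0,-0.05,0,0,0],[0,0,0,0,0,0]]'; python3 -m crank '[[0,0,-0.05,0,0,0],[0,0,0,0,0,0]]';python3 -m crank '[[0,0,-0.05,0,0,0],[0,0,0,0,0,0]]'
```

```text
time_s: 24.05
position: [528.0, 52.3, 142.1]
ee_rot: [[0.248, 0.969, 0.001], [0.969, -0.248, -0.0], [-0.0, 0.002, -1.0]]
contact_force: [1.2, 0.4, 1.9]
gripper_width: 28.5
grip_force: 59.1
time_s: 24.25
position: [526.6, 52.3, 139.8]
ee_rot: [[0.248, 0.969, -0.002], [0.969, -0.248, -0.001], [-0.001, -0.001, -1.0]]
contact_force: [-0.6, 0.2, -4.4]
gripper_width: 28.7
grip_force: 59.6
time_s: 24.45
position: [526.5, 52.3, 138.1]
ee_rot: [[0.248, 0.969, -0.002], [0.969, -0.248, -0.001], [-0.001, -0.002, -1.0]]
contact_force: [-0.1, 0.3, -4.6]
gripper_width: 28.3
grip_force: 59.8
```

```bash
python3 -m crank '[[0,0,-0.03,0,0,0],[0,0,0,0,0,0]]';python3 -m crank '[[0,0,-0.03,0,0,0],[0,0,0,0,0,0]]';python3 -m crank '[[0,0,-0.03,0,0,0],[0,0,0,0,0,0]]'
```

```text
time_s: 24.65
position: [527.2, 52.3, 137.9]
ee_rot: [[0.248, 0.969, -0.0], [0.969, -0.248, -0.001], [-0.001, -0.0, -1.0]]
contact_force: [-0.9, -0.4, -1.6]
gripper_width: 28.7
grip_force: 59.9
time_s: 24.85
position: [527.4, 52.3, 137.3]
ee_rot: [[0.248, 0.969, 0.0], [0.969, -0.248, -0.0], [-0.0, 0.0, -1.0]]
contact_force: [-0.2, -0.9, 0.2]
gripper_width: 28.7
grip_force: 60.5
time_s: 25.05
position: [527.5, 52.3, 137.2]
ee_rot: [[0.248, 0.969, 0.0], [0.969, -0.248, -0.0], [-0.0, 0.001, -1.0]]
contact_force: [-3.8, 1.0, 8.9]
gripper_width: 28.4
grip_force: 61.3
```

```bash
python3 -m crank '[[0,0,-0.02,0,0,0],[0,0,0,0,0,0]]'; python3 -m crank '[[0,0,0,0,0,0],[0,0,0,0,0,0],[0,0,0,0,0,0]]'
```

```text
time_s: 25.25
position: [527.6, 52.3, 137.2]
ee_rot: [[0.248, 0.969, 0.001], [0.969, -0.248, -0.0], [-0.0, 0.001, -1.0]]
contact_force: [-5.8, -0.1, 16.6]
gripper_width: 28.2
grip_force: 61.9
time_s: 25.55
position: [527.6, 52.3, 137.2]
ee_rot: [[0.248, 0.969, 0.001], [0.969, -0.248, -0.0], [-0.0, 0.001, -1.0]]
contact_force: [-5.7, -0.7, 15.3]
gripper_width: 28.0
grip_force: 61.9
```

```bash
python3 -m crank '[[0,0,0.01,0,0,0],[0,0,0,0,0,0],[0,0,0,0,0,0],[0,0,0,0,0,0],[0,0,0,0,0,0],[0,0,0,0,0,0],[0,0,0,0,0,0]]'; python3 -m crank '[[0,0,0,0,0,0],[0,0,0,0,0,0],[0,0,0,0,0,0],[0,0,0,0,0,0],[0,0,0,0,0,0],[0,0,0,0,0,0],[0,0,0,0,0,0],[0,0,0,0,0,0],[0,0,0,0,0,0],[0,0,0,0,0,0],[0,0,0,0,0,0]]'
```

```text
time_s: 26.25
position: [527.5, 52.3, 137.2]
ee_rot: [[0.248, 0.969, 0.001], [0.969, -0.248, -0.0], [-0.0, 0.001, -1.0]]
contact_force: [-3.8, 0.5, 12.0]
gripper_width: 28.3
grip_force: 61.5
time_s: 27.35
position: [527.6, 52.3, 137.2]
ee_rot: [[0.248, 0.969, 0.001], [0.969, -0.248, -0.0], [-0.0, 0.001, -1.0]]
contact_force: [-4.1, -1.4, 12.5]
gripper_width: 28.0
grip_force: 61.5
```

Pressed at about 12 N for over 2 s. Now I lift by about 100 mm.

```bash
python3 -m crank '[[0,0,0.05,0,0,0],[0,0,0.1,0,0,0],[0,0,0.15,0,0,0],[0,0,0.3,0,0,0],[0,0,0.4,0,0,0],[0,0,0.5,0,0,0],[0,0,0.5,0,0,0],[0,0,0.5,0,0,0],[0,0,0.4,0,0,0],[0,0,0.3,0,0,0],[0,0,0.2,0,0,0],[0,0,0.1,0,0,0]]'; python3 -m crank '[[0,0,0,0,0,0],[0,0,0,0,0,0],[0,0,0,0,0,0],[0,0,0,0,0,0],[0,0,0,0,0,0],[0,0,0,0,0,0],[0,0,0,0,0,0],[0,0,0,0,0,0]]'
python3 - <<'E'
from h import *
p,d=capture('side');q,_=capture('wrist');a=cv2.resize(p[100:240,230:400],None,fx=2.4,fy=2.4)
cv2.imwrite('pics/c7.png',np.hstack([a,cv2.resize(q,(391,a.shape[0]))]))
E
```

```text
time_s: 28.55
position: [527.5, 52.3, 241.5]
ee_rot: [[0.248, 0.969, 0.001], [0.969, -0.248, -0.0], [-0.0, 0.001, -1.0]]
contact_force: [-0.7, 0.4, -4.2]
gripper_width: 28.4
grip_force: 59.6
time_s: 29.35
position: [527.5, 52.3, 241.0]
ee_rot: [[0.248, 0.969, 0.0], [0.969, -0.248, -0.0], [-0.0, 0.0, -1.0]]
contact_force: [0.2, -0.8, -5.3]
gripper_width: 28.3
grip_force: 59.6
```

View pics/c7.png

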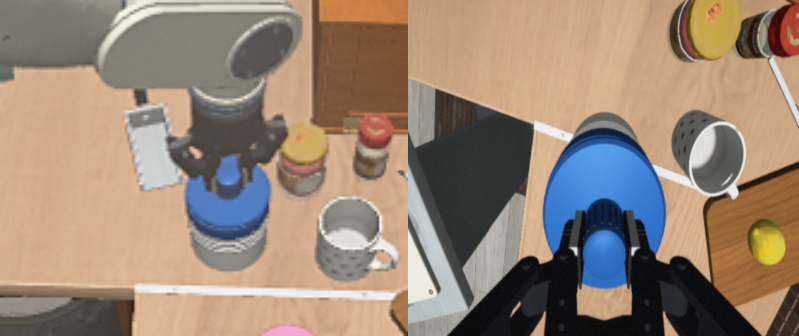

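The tub hangs upright from its cap: flange seated in the side view at (228,190), wrist load about 5 N. The bystanders are unmoved and the scoop lies level.

```bash
python3 -c "from cell import sign_off;print(sign_off())"
```

```text
the job is handed in; nothing more can be done
None
```

The job is handed in at about 29 s of the 72 s allowed: the tablets went into the tub (blue seen inside, scoop bare, though I couldn't count all four), the scoop is back down level, and the cap clicked in and was held at about 12–15 N for over 2 s. The tub now hangs upright by its cap about 100 mm up, with the mug and jam jar seen in place; the spice jar was not checked again after the start, but the arm stayed clear of it.

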